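# Show the lamp's large glass ball to the tablet camera

## Robot

A 6-joint arm with a two-finger parallel gripper is mounted at the origin on the work surface. World frame = base frame: x ahead of the robot, y to its left, z up, the work surface at z = 0. Lengths are in m, angles in degrees, forces in N, time in s.
With the tool pointing down it reaches from about 0.4 to 0.825 m from the base axis. Payload 7 kg.
Tool frame: the origin (TCP) lies midway between the tips of the shut fingers; the grasp point (between the pads) lies 19 mm behind it; z points along the fingers, y is the line along which they close (so a half turn about z gives the same grasp; the last joint's range is limited). The gripper opens to 88 mm and grips with 3 to 60 N. Pads are 19 mm wide; open, the fingers measure 130 mm over their backs; the gripper's body (78 mm by 193 mm) begins 47 mm behind the grasp point.
Start: joints at [-47.664, 20.546, 0.682, 0, -70.136, -16.507], TCP at [0.294, -0.608, 0.192] pointing down, gripper open.
Joint ranges: [-176.03, 176.03], [-82.01, 121.73], [-58.28, 71.71], [-173.87, 95.51], [-174.79, -0.11], [-173.66, 173.66]. Speed limits (degrees/s): [136.94, 136.94, 172.46, 180, 180, 180].

## Interface

Orientations are given as [roll, pitch, yaw] about the fixed x, y, z axes, in that order (R = Rz(yaw) Ry(pitch) Rx(roll)).
In Python, from plant import get_state, optics, order gives the robot as it stands. The module is installed in compiled form; this text tells all that it offers.
- The arm moves only by the tool send_rows, never from a script. Its argument "moves" is a list of rows, each an object with "slide": the shift along the tool's x, y, z as a fraction of full scale, a list of three; "turn": the turn about the tool's z as a fraction of full scale; "gripper": the opening, from 0 (shut) to 1 (fully open). A call has exactly 5 rows; each row is the pose to reach, as a shift and turn from the pose commanded when the call began, along the tool's axes at that moment; what a row does not reach only later rows make up. Full scale, the value 1, is 150 mm for a shift and 90 degrees for a turn. A row lasts 1/12 s, in which the tool goes at most 41.7 mm and 7.16 degrees, less where a joint would pass 70% of its speed; a pose out of reach is approached as far as the arm can. A call with a number of a shift or a turn outside -1 to 1 is refused whole. A call with a gripper value outside its range is refused whole. The fingers move at their own pace and stop on an object; "newtons" is the grip in N (left out, the last holds). Time passes only in rows, so rows that repeat a pose let the fingers close, or fill a call up. It gives the time, the measured TCP pose, the force, the opening and the grip force at its end, in the units of the state.
- get_state(): the state, without advancing time (a new reading comes with each control period).
- optics.capture(name): name is "scene" or "top" or "wrist"; returns a dict with "img" (480x640x3 uint8, red, green, blue), "intrinsics" (3x3 intrinsics, pixels), "origin" and "attitude" of the camera in the world. Camera axes: x right, y down, z forward; pixel columns grow to the right and rows downward; lengths in m; the calibration is good to about 2 mm. The wrist camera is an equidistant fisheye: a pixel r from the principal point sees the ray r / f radians off the axis. A picture is of the moment at which its call begins. There is no depth.
- order.close_job(): hands the job in; it is judged then, once.
Trained networks look in the newest picture that a camera, given by its name, has taken for a name from the list of things; names that differ only in an ending like _2 or _b are one class to them, and where a whole thing is asked for, a point or a joint stands for the part that bears it (a point fixed in the world has none). Each returns a list of dicts, best first, with "p" (0 to 1); they miss things now and then, are a little off and sometimes report something else, mostly with a low value. They report only what shows in the picture. A call takes as long as a camera call. They do not tell look-alikes from the thing itself.
- optics.look_for(camera, name): "location" ([x, y, z] in m, in world coordinates, good to about 4 mm: the middle of the surface that is visible of it).
The state is a dict: "time_s": time; "joints": joint angles; "qd": joint speeds; "joint_torque": joint torques, N m; "tcp_pos": TCP position; "eef_rot": TCP orientation; "contact_force": force on the tool from outside, world axes, zero at the start; "moment": the same for the moment, N m; "gripper_width": finger opening in m; "gripper_force": force on a finger pad.
Only numpy, scipy, OpenCV 4.12 (cv2) and the standard library are available. Lean on these libraries where they do the work, as an engineer would, in place of code of your own. Each camera call takes 0.05 s, during which the arm holds its last target. There are 200 camera calls.

## Task

We are repairing a bedside lamp over a video call: take the larger glass ball off its pin and hold it up about 15 cm from the tablet's front camera, centred in front of the lens, with the hole in the ball's foot facing squarely into the lens so that our colleague can check it for chips. Do not touch the tablet, and leave the other lamp parts and the clock radio where they are. Finish while still holding the ball there, steady in the air.

Things in the scene. Friction and masses are not known exactly. Their poses are not given: they have to be found in the camera images.
- large_ball: larger of two clear-glass lamp balls, about 0.2 kg, round about its z axis (up). Origin: centre of its underside. Brass foot collar 32 mm across, z 0 to 16 mm, 14 mm bore open below; glass ball 64 mm in diameter, z 14 to 78; 32 mm flange to z 81; plain brass neck 24 mm in diameter to z 116, the top. Starts upright on a pin, foot resting on the board; grip the neck, lift straight up
- large_ball_neck (a point): point on the large ball's axis in the neck, 98 mm above the foot's underside: a good height to grip
- small_ball: the smaller glass lamp ball, same make, left alone: brass foot collar (32 mm across, 16 mm high, open below with a 14 mm bore), ball 44 mm in diameter, neck 24 mm in diameter, 96 mm high in all. Origin: centre of its underside. Stands on another pin
- spindle: turned all-brass lamp spindle, no glass, 40 mm across at most, 100 mm high, left alone. Origin: centre of its underside. Stands on the remaining pin
- board: fixed light-wood parts board 290 x 90 x 20 mm, origin at the centre of its underside, x along its length. Three steel pins 8 mm in diameter stand 12 mm above its top at x = -95, 0 and 95 mm; each carries one lamp part, in any order
- tablet_stand: fixed low aluminium stand with a white tablet 200 x 125 x 8 mm (black screen) that slopes up at 35 degrees away from the front. Origin: on the table under the middle of the stand; its -x is the front (low edge of the tablet, robot side); the long edges run along y. Low edge 12 mm above the table, high edge about 90 mm
- tablet_lens (a point): the tablet's front camera: black dot 8 mm across in the white border, middle of the high long edge, 8 mm from that edge, 86 mm above the table. The point's z axis is the viewing direction, square to the screen: up and to the front, 35 degrees away from vertical. x runs up the slope, y along the long edge
- clock_radio: white clock radio 120 x 130 x 60 mm, loose, left alone. Origin: centre of its underside
- lamp_foot: flared glass foot of the lamp, 120 mm across, 125 mm high, loose, left alone. Origin: centre of its underside
Mind the look-alikes: they are no part of the job. Leave any orange look-alike of the large_ball alone. What is shaped like the tablet_stand but orange is not meant.

How it is judged (in metres and radians):
On the way:
1. the large ball is lifted off its pin in the fingers (z of large_ball in the frame of board above 0.05 m and contact force between large_ball and the fingers above 1 N), for 0.2 s.
At the end, for the whole second after the job is handed in: The fingers hold the large ball still, over 120 mm up, touching neither tablet nor board; its foot centre is 110 to 190 mm from the lens along the view and within 30 mm of the line of sight along x and y; axis within 0.2 rad of the view, foot towards the lens (z of large_ball in the frame of tablet_lens between 0.11 and 0.19 m and x of large_ball in the frame of tablet_lens between -0.03 and 0.03 m and y of large_ball in the frame of tablet_lens between -0.03 and 0.03 m and z of large_ball_neck in the frame of tablet_lens above 0.17 m and angle between the z axis of large_ball and the z axis of tablet_lens, either way round below 0.2 rad and height (world z) of large_ball above 0.12 m and contact force between large_ball and the fingers above 1 N and contact force between large_ball and tablet_stand below 0.1 N and contact force between large_ball and board below 0.1 N and linear speed of large_ball below 0.02 m/s and angular speed of large_ball below 0.15 rad/s); the arm keeps its last pose, push and grip.
It fails at once if the small ball or the spindle is displaced by over 15 mm or tipped (distance of any of small_ball, spindle from where it was at the start of the episode above 0.015 m or angle between any of small_ball, spindle's own z axis and vertical above 0.35 rad).
It fails at once if the clock radio or the lamp foot is displaced by over 20 mm (distance of any of clock_radio, lamp_foot from where it was at the start of the episode above 0.02 m).
It fails at once if the tablet or its stand is touched (contact force between tablet_stand and anything else above 1 N).
It also fails if it takes over 38 s, if anything falls off the work surface, if the arm or the gripper's body presses on something with over 40 N, if the wrist force passes 120 N, or if a joint passes its speed limit or range.

## Working session

There is one attempt and no reset: what is moved stays moved. The work goes in short steps, Python scripts to look and compute and a tool call to move; the robot and the scene stay as the last step left them, time stands still between calls to the robot, and variables do not carry over. Pictures are saved under pics/ and viewed, at most 10 in all, crops included, and the job is handed in when it is done.

Besides the shell and the picture viewer there is one more tool, called after ">>>" by a JSON object that holds its "op" and its "data". send_rows: Moves the arm, as the interface text tells. Shift numbers are shares of 150 mm and turn numbers shares of 90 degrees, none past 1 either way. Its arguments: {"type":"object","properties":{"moves":{"type":"array"},"newtons":{"type":"number"}},"required":["moves"]}

```bash
mkdir -p pics; ls; python3 - <<'E'
from plant import get_state, optics
import cv2,numpy as np
s=get_state(); print(s['time_s'],s['tcp_pos'],s['eef_rot'],s['contact_force'])
for c in ('scene','top'):
    d=optics.capture(c); cv2.imwrite(f'pics/{c}0.png',d['img'][:,:,::-1])
    print(c,d['intrinsics'],d['origin'],np.round(d['attitude'],4).tolist())
    for n in ('large_ball','large_ball_neck','small_ball','spindle','board','tablet_stand','tablet_lens','clock_radio','lamp_foot'):
        print(n,[(round(r['p'],2),np.round(r['location'],3).tolist()) for r in optics.look_for(c,n)[:4]])
print(get_state()['time_s'])
E
```

```text
pics
0.0 [ 0.2938129  -0.60709315  0.1915557 ] [ 1.79907764e+02 -8.70252255e-03 -1.54175370e+02] [-0.41548772  0.08639142  0.57846261]
scene [[466.6686056    0.         319.20475027]
 [  0.         466.6686056  239.3078087 ]
 [  0.           0.           1.        ]] [1.25330163 0.58019225 0.83565616] [-127.9087, 0.4562, 125.4822]
large_ball [(0.88, [0.582, -0.105, 0.063]), (0.63, [0.531, -0.252, 0.081]), (0.23, [0.551, -0.247, 0.024])]
large_ball_neck [(0.92, [0.584, -0.104, 0.064]), (0.63, [0.531, -0.257, 0.08]), (0.41, [0.524, -0.459, 0.039])]
small_ball [(0.61, [0.441, -0.243, 0.071])]
spindle [(0.73, [0.619, -0.277, 0.066]), (0.39, [0.533, -0.252, 0.083])]
board [(0.9, [0.547, -0.248, 0.02]), (0.52, [0.572, 0.488, 0.058])]
tablet_stand [(0.7, [0.385, 0.299, 0.029]), (0.6, [0.671, 0.267, 0.037])]
tablet_lens [(0.86, [0.652, 0.267, 0.068]), (0.77, [0.384, 0.304, 0.081])]
clock_radio [(0.83, [0.571, 0.486, 0.059]), (0.2, [0.532, -0.25, 0.082])]
lamp_foot [(0.71, [0.528, -0.459, 0.037])]
top [[584.70805157   0.         319.44078749]
 [  0.         584.70805157 237.32725479]
 [  0.           0.           1.        ]] [0.36215957 0.04888901 1.61771855] [-174.2237, 0.2032, -91.597]
large_ball [(0.73, [0.514, -0.261, 0.089]), (0.71, [0.565, -0.113, 0.065])]
large_ball_neck [(0.83, [0.514, -0.264, 0.085]), (0.81, [0.569, -0.114, 0.067])]
small_ball [(0.65, [0.426, -0.246, 0.08])]
spindle [(0.69, [0.61, -0.281, 0.081])]
board [(0.66, [0.508, -0.263, 0.019])]
tablet_stand [(0.98, [0.351, 0.289, 0.052]), (0.84, [0.631, 0.253, 0.052])]
tablet_lens [(0.93, [0.641, 0.255, 0.059]), (0.91, [0.348, 0.29, 0.059]), (0.27, [0.609, -0.28, 0.083])]
clock_radio [(0.75, [0.536, 0.47, 0.064])]
lamp_foot [(0.72, [0.503, -0.462, 0.029])]
1.0
```

View pics/scene0.png

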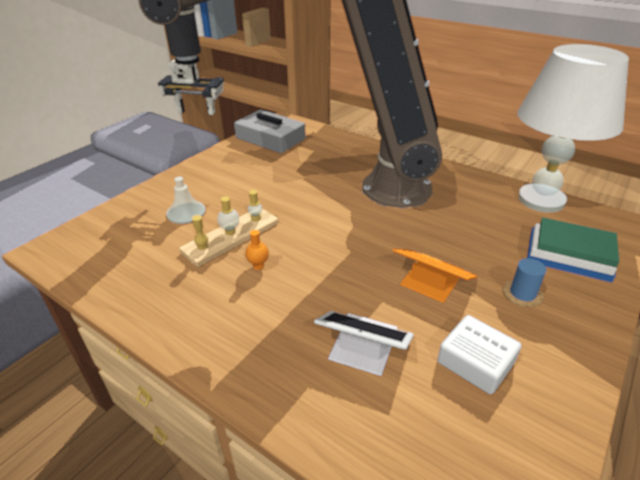

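View pics/top0.png

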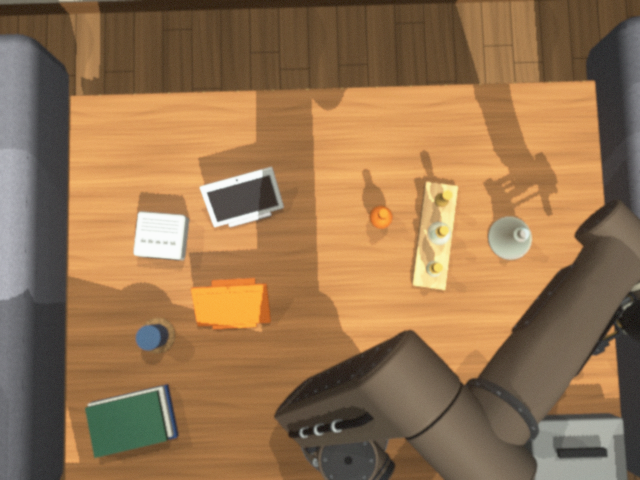

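The scene picture shows the parts board with three parts: spindle at (200,235), large ball at (228,217) and small ball at (254,205). The orange look-alikes are at (257,250) and (433,270), and the white tablet is at (365,330). In the top picture the tablet is at (240,197) with its lens dot near (237,180), and the large ball's neck is near (442,231).

```bash
python3 - <<'E'
import cv2,numpy as np
t=cv2.imread('pics/top0.png'); s=cv2.imread('pics/scene0.png')
f=lambda im,x,y:cv2.resize(im[y:y+72,x:x+98],None,fx=4,fy=4,interpolation=cv2.INTER_CUBIC)
g=np.vstack([np.hstack([f(t,195,162),f(t,390,190)]),np.hstack([f(s,315,300),f(s,180,185)])])
cv2.imwrite('pics/c.png',g);print(g.shape)
E
```

```text
(576, 784, 3)
```

View pics/c.png

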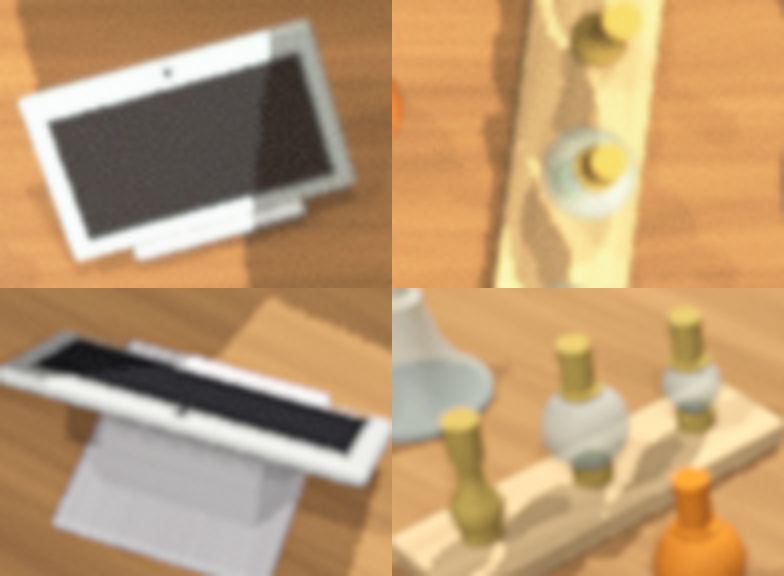

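The crops show the lens dot at top (237,180) and scene (360,331), and the large ball's neck top at top (444,230) and scene (226,198.5). The tablet corners are clear in the top view.

```bash
cat > h.py <<'E'
import numpy as np
from scipy.spatial.transform import Rotation as R
CAM={'scene':(466.6686,319.205,239.308,[1.25330163,.58019225,.83565616],[-127.9087,.4562,125.4822]),
'top':(584.708,319.441,237.327,[.36215957,.04888901,1.61771855],[-174.2237,.2032,-91.597])}
def ray(c,u,v):
    f,cx,cy,o,a=CAM[c]
    d=R.from_euler('xyz',a,degrees=True).apply([(u-cx)/f,(v-cy)/f,1]); return np.array(o),d/np.linalg.norm(d)
def atz(c,p,z):
    o,d=ray(c,*p); return o+d*(z-o[2])/d[2]
def tri(pt,ps):
    (o1,d1),(o2,d2)=ray('top',*pt),ray('scene',*ps)
    A=sum(np.eye(3)-np.outer(d,d) for d in(d1,d2)); b=sum((np.eye(3)-np.outer(d,d))@o for o,d in((o1,d1),(o2,d2)))
    x=np.linalg.solve(A,b); return x,np.linalg.norm(np.cross(x-o1,d1)),
E
python3 - <<'E'
from h import *
np.set_printoptions(precision=4,suppress=True)
q=lambda X,Y,x0,y0:((X+.5)/4-.5+x0,(Y+.5)/4-.5+y0)
T=lambda X,Y:q(X,Y,195,162);B=lambda X,Y:q(X-392,Y,390,190)
TS=lambda X,Y:q(X,Y-288,315,300);BS=lambda X,Y:q(X-392,Y-288,180,185)
print('lens',tri(T(168,73),TS(182,411)),atz('top',T(168,73),.086),atz('scene',TS(182,411),.086))
for n,a,b,z in(('large',(608,160),(575,343),.136),('small?spindle',(622,20),(460,418),.12)):
    print(n,tri(B(*a),BS(*b)),atz('top',B(*a),z),atz('scene',BS(*b),z))
print('small',atz('scene',BS(685,315),.116))
# stuff: tablet corners
hi=[atz('top',T(*p),.09) for p in((20,102),(308,20))]; lo=[atz('top',T(*p),.016) for p in((80,262),(354,183))]
print(hi,lo)
for e in(hi,lo):
    d=e[0]-e[1]; print(np.linalg.norm(d),np.degrees(np.arctan2(-d[0],d[1])))
print('board top mid', atz('top',(437,236),.02))
s=R.from_euler('xyz',[179.9,0,-154.175],degrees=True).as_matrix();print(s)
E
```

```text
lens (array([0.6767, 0.2663, 0.0866]), np.float64(0.0003959778891188139)) [0.677 0.266 0.086] [0.676  0.2664 0.086 ]
large (array([ 0.5226, -0.2666,  0.135 ]), np.float64(0.0006577853672692642)) [ 0.5229 -0.2669  0.136 ] [ 0.5233 -0.2648  0.136 ]
small?spindle (array([ 0.6157, -0.2841,  0.1185]), np.float64(0.00021942486008294)) [ 0.6156 -0.2839  0.12  ] [ 0.6169 -0.2821  0.12  ]
small [ 0.43   -0.2498  0.116 ]
[array([0.6595, 0.3638, 0.09  ]), array([0.7093, 0.1718, 0.09  ])] [array([0.5607, 0.3384, 0.016 ]), array([0.6104, 0.1482, 0.016 ])]
0.19830456809134792 14.550143294345165
0.19659907840967025 14.639800536877885
board top mid [ 0.5184 -0.2726  0.02  ]
[[-0.9001 -0.4356 -0.0008]
 [-0.4356  0.9001  0.0016]
 [-0.      0.0017 -1.    ]]
```

>>> {"op": "send_rows", "data": {"moves": [{"slide": [-0.15, 0.09, 0], "turn": 0, "gripper": 0.6}, {"slide": [-0.35, 0.2, 0], "turn": 0, "gripper": 0.6}, {"slide": [-0.57, 0.33, 0], "turn": 0, "gripper": 0.6}, {"slide": [-0.79, 0.46, 0], "turn": 0, "gripper": 0.6}, {"slide": [-1.0, 0.58, 0], "turn": 0, "gripper": 0.6}], "newtons": 25}}

```text
time_s: 1.42
tcp_pos: [0.3917, -0.4624, 0.1925]
eef_rot: [-180.0, 0.0, -154.2]
contact_force: [0.3, 0.4, 0.4]
gripper_width: 0.0597
gripper_force: 0.0
```

>>> {"op": "send_rows", "data": {"moves": [{"slide": [-0.2, 0.12, 0], "turn": 0, "gripper": 0.6}, {"slide": [-0.42, 0.24, 0], "turn": 0, "gripper": 0.6}, {"slide": [-0.63, 0.37, 0], "turn": 0, "gripper": 0.6}, {"slide": [-0.85, 0.5, 0], "turn": 0, "gripper": 0.6}, {"slide": [-1.0, 0.58, 0], "turn": 0, "gripper": 0.6}]}}

```text
time_s: 1.83
tcp_pos: [0.4897, -0.3177, 0.1928]
eef_rot: [-180.0, 0.0, -154.1]
contact_force: [0.6, -0.7, 0.2]
gripper_width: 0.0528
gripper_force: 0.0
```

>>> {"op": "send_rows", "data": {"moves": [{"slide": [-0.1, 0.06, 0], "turn": -0.07, "gripper": 0.6}, {"slide": [-0.2, 0.12, 0], "turn": -0.14, "gripper": 0.6}, {"slide": [-0.3, 0.18, 0], "turn": -0.21, "gripper": 0.6}, {"slide": [-0.36, 0.22, 0], "turn": -0.28, "gripper": 0.6}, {"slide": [-0.36, 0.22, 0], "turn": -0.35, "gripper": 0.6}]}}

```text
time_s: 2.25
tcp_pos: [0.5237, -0.2654, 0.1925]
eef_rot: [-180.0, 0.0, -122.3]
contact_force: [-0.4, -0.5, 0.8]
gripper_width: 0.0524
gripper_force: 0.0
```

>>> {"op": "send_rows", "data": {"moves": [{"slide": [0, 0, 0], "turn": -0.07, "gripper": 0.6}, {"slide": [0, 0, 0], "turn": -0.14, "gripper": 0.6}, {"slide": [0, 0, 0], "turn": -0.21, "gripper": 0.6}, {"slide": [0, 0, 0], "turn": -0.25, "gripper": 0.6}, {"slide": [0, 0, 0], "turn": -0.25, "gripper": 0.6}]}}

```text
time_s: 2.67
tcp_pos: [0.5225, -0.267, 0.1926]
eef_rot: [-180.0, -0.0, -100.0]
contact_force: [0.2, 0.0, 0.8]
gripper_width: 0.0529
gripper_force: 0.0
```

>>> {"op": "send_rows", "data": {"moves": [{"slide": [0, 0, 0.1], "turn": 0, "gripper": 0.6}, {"slide": [0, 0, 0.23], "turn": 0, "gripper": 0.6}, {"slide": [0, 0, 0.36], "turn": 0, "gripper": 0.6}, {"slide": [0, 0, 0.48], "turn": 0, "gripper": 0.6}, {"slide": [0, 0, 0.575], "turn": 0, "gripper": 0.6}]}}

```text
time_s: 3.08
tcp_pos: [0.522, -0.2669, 0.1049]
eef_rot: [179.9, 0.0, -100.3]
contact_force: [-0.0, -0.5, 0.1]
gripper_width: 0.0527
gripper_force: 0.0
```

```bash
python3 - <<'E'
from plant import get_state, optics
import cv2
a=[cv2.resize(optics.capture('wrist')['img'],(400,300)),cv2.resize(optics.capture('scene')['img'][150:300,130:330],(400,300),interpolation=cv2.INTER_CUBIC)]
cv2.imwrite('pics/d.png',cv2.hconcat(a)[:,:,::-1]);s=get_state();print(s['tcp_pos'],s['contact_force'])
E
```

```text
[ 0.5207154  -0.26652251  0.10374978] [-0.88702912  0.43583296 -0.5651287 ]
```

View pics/d.png

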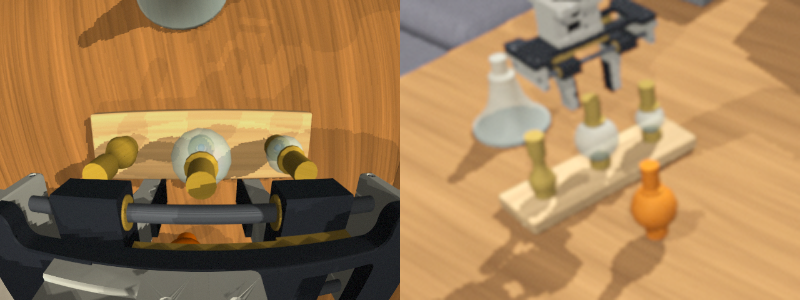

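The scene crop shows the open fingertips near (570,103) and (612,90), level with the neck top at (592,97). That looks higher than the TCP height implies, so I'll check it by projection.

```bash
python3 - <<'E'
from plant import get_state, optics
from h import *
import cv2
s=get_state();p=np.array(s['tcp_pos']);print(p,s['joints'],s['gripper_width'],s['time_s'])
Rt=R.from_euler('xyz',s['eef_rot'],degrees=True).as_matrix()
im=optics.capture('scene')['img'][:,:,::-1].copy()
im2=optics.capture('top')['img'][:,:,::-1].copy()
def pr(c,P):
    f,cx,cy,o,a=CAM[c]; q=R.from_euler('xyz',a,degrees=True).inv().apply(P-np.array(o)); return (q[:2]/q[2]*f+[cx,cy])
crop=cv2.resize(im[160:235,180:280],(800,600),interpolation=cv2.INTER_CUBIC)
c2=cv2.resize(im2[195:270,395:495],(400,300),interpolation=cv2.INTER_CUBIC)
for k in(-.026,0,.026):
  for dz in(0,-.02,-.04):
    u=pr('scene',p+Rt@[0,k,dz]); u=((u-[180,160]+.5)*8).astype(int); cv2.circle(crop,tuple(map(int,u)),4,(0,0,255) if dz==0 else (255,0,0),-1)
crop[300:,:400]=c2
cv2.imwrite('pics/e.png',crop)
E
```

```text
[ 0.5207154  -0.26652251  0.10374978] [-7.99064409e+00  1.64752690e+01 -1.75925992e+01 -4.19185525e-02
 -5.61908802e+01 -2.31027401e+00] 0.05243590628984337 3.1833
```

View pics/e.png

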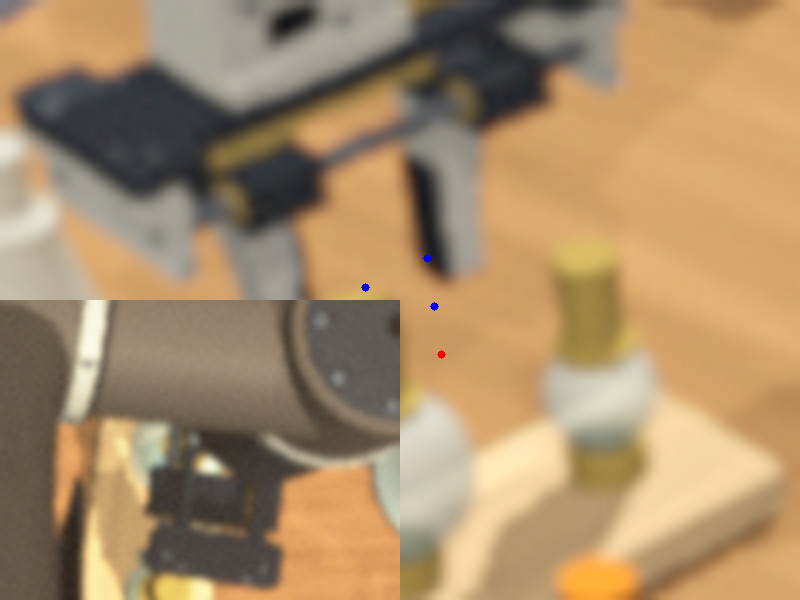

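The projected finger point (red, 441,354) sits well below the visible fingertip at (445,270). I'll cross-check with the wrist camera.

```bash
python3 - <<'E'
from plant import get_state, optics
from h import *
import cv2
np.set_printoptions(precision=4,suppress=True)
s=get_state();p=np.array(s['tcp_pos'])
Rt=R.from_euler('xyz',s['eef_rot'],degrees=True).as_matrix()
d=optics.capture('wrist');K=d['intrinsics'];o=np.array(d['origin']);A=R.from_euler('xyz',d['attitude'],degrees=True)
print(K[0],K[1],o,d['attitude'],'cam in tool',Rt.T@(o-p))
def pw(P):
    q=A.inv().apply(np.array(P)-o);th=np.arctan2(np.hypot(q[0],q[1]),q[2]);n=q[:2]/np.hypot(q[0],q[1]);return n*th*K[0,0]+K[:2,2]
im=d['img'][:,:,::-1]; x0,y0=200,180
c=cv2.resize(im[y0:y0+180,x0:x0+240],None,fx=3.3,fy=3.3,interpolation=cv2.INTER_CUBIC)
def dot(P,col):
    u=(pw(P)-[x0,y0]+.5)*3.3; cv2.circle(c,(int(u[0]),int(u[1])),4,col,-1)
for z in(.101,.136): dot([.5229,-.266,z],(0,255,0))
dot([.5229,-.266,.02],(255,0,255)); dot([.430,-.2498,.116],(0,255,0)); dot([.616,-.283,.12],(0,255,0))
for k in(-.026,0,.026):
    dot(p+Rt@[0,k,0],(0,0,255)); dot(p+Rt@[0,k,-.03],(255,0,0))
cv2.imwrite('pics/f.png',c)
E
```

```text
[371.6483   0.     322.0894] [  0.     371.6483 243.7875] [ 0.5086 -0.3428  0.2991] [163.5468   0.0182 169.7139] cam in tool [ 0.077   0.0005 -0.1924]
```

View pics/f.png

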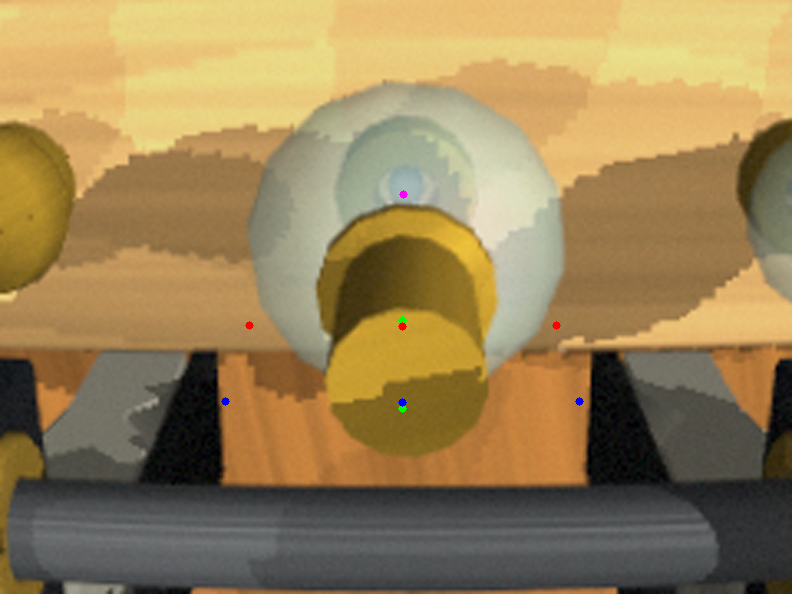

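The wrist crop puts the open fingertip edges at (218,350) and (590,350), about 33 mm behind the TCP. The tips seem to retract when the fingers are open. I'll partly close, still clear of the neck, and look again.

>>> {"op": "send_rows", "data": {"moves": [{"slide": [0, 0, 0], "turn": 0, "gripper": 0.36}, {"slide": [0, 0, 0], "turn": 0, "gripper": 0.36}, {"slide": [0, 0, 0], "turn": 0, "gripper": 0.36}, {"slide": [0, 0, 0], "turn": 0, "gripper": 0.36}, {"slide": [0, 0, 0], "turn": 0, "gripper": 0.36}]}}

```text
time_s: 3.75
tcp_pos: [0.5227, -0.267, 0.1066]
eef_rot: [-180.0, 0.0, -100.2]
contact_force: [-0.7, -0.2, -1.0]
gripper_width: 0.0316
gripper_force: 0.0
```

```bash
python3 - <<'E'
from plant import get_state, optics
import cv2
a=cv2.resize(optics.capture('wrist')['img'][240:390,240:400],(400,375),interpolation=cv2.INTER_CUBIC);b=cv2.resize(optics.capture('scene')['img'][160:235,190:270],(400,375),interpolation=cv2.INTER_CUBIC)
cv2.imwrite('pics/g.png',cv2.hconcat([a,b])[:,:,::-1]);s=get_state();print(s['tcp_pos'],s['gripper_width'])
E
```

```text
[ 0.52255074 -0.2670035   0.10637673] 0.03190459032665565
```

View pics/g.png

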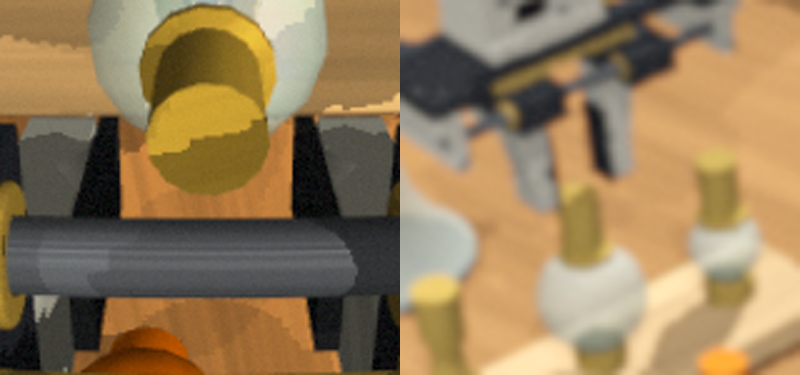

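The tips are still at neck-top height: left tip (540,208), right tip (605,178), and the neck between them is unoccluded. Closing gently here will show whether the fingers reach the neck.

>>> {"op": "send_rows", "data": {"moves": [{"slide": [0, 0, 0], "turn": 0, "gripper": 0.15}, {"slide": [0, 0, 0], "turn": 0, "gripper": 0.15}, {"slide": [0, 0, 0], "turn": 0, "gripper": 0.15}, {"slide": [0, 0, 0], "turn": 0, "gripper": 0.15}, {"slide": [0, 0, 0], "turn": 0, "gripper": 0.15}], "newtons": 4}}

```text
time_s: 4.27
tcp_pos: [0.5225, -0.267, 0.1062]
eef_rot: [-180.0, 0.0, -100.2]
contact_force: [-0.6, -0.6, -0.2]
gripper_width: 0.0137
gripper_force: 0.0
```

It closed to 13.7 mm with no contact, so the real fingertips are above the neck top and the reported TCP is about 33 mm too low. I'll touch the neck top gently to find the true offset.

>>> {"op": "send_rows", "data": {"moves": [{"slide": [0, 0, 0.005], "turn": 0, "gripper": 0.15}, {"slide": [0, 0, 0.01], "turn": 0, "gripper": 0.15}, {"slide": [0, 0, 0.015], "turn": 0, "gripper": 0.15}, {"slide": [0, 0, 0.02], "turn": 0, "gripper": 0.15}, {"slide": [0, 0, 0.02], "turn": 0, "gripper": 0.15}]}}

```text
time_s: 4.68
tcp_pos: [0.5224, -0.267, 0.103]
eef_rot: [180.0, 0.0, -100.2]
contact_force: [0.8, 0.2, 0.6]
gripper_width: 0.0133
gripper_force: 0.0
```

>>> {"op": "send_rows", "data": {"moves": [{"slide": [0, 0, 0.005], "turn": 0, "gripper": 0.15}, {"slide": [0, 0, 0.01], "turn": 0, "gripper": 0.15}, {"slide": [0, 0, 0.013], "turn": 0, "gripper": 0.15}, {"slide": [0, 0, 0.013], "turn": 0, "gripper": 0.15}, {"slide": [0, 0, 0.013], "turn": 0, "gripper": 0.15}]}}

```text
time_s: 5.1
tcp_pos: [0.523, -0.2673, 0.1022]
eef_rot: [-179.9, -0.0, -100.1]
contact_force: [-0.5, 0.2, 5.1]
gripper_width: 0.0129
gripper_force: 2.9
```

Contact at a reading of 0.102 puts the true tips about 33.5 mm above the reported TCP. I'll rise, open, go down to a reading of about 0.0725 and grip.

>>> {"op": "send_rows", "data": {"moves": [{"slide": [0, 0, -0.06], "turn": 0, "gripper": 0.5}, {"slide": [0, 0, -0.06], "turn": 0, "gripper": 0.5}, {"slide": [0, 0, -0.06], "turn": 0, "gripper": 0.5}, {"slide": [0, 0, -0.06], "turn": 0, "gripper": 0.5}, {"slide": [0, 0, -0.06], "turn": 0, "gripper": 0.5}]}}

```text
time_s: 5.52
tcp_pos: [0.5223, -0.2669, 0.11]
eef_rot: [180.0, 0.0, -100.2]
contact_force: [0.2, 0.4, -0.4]
gripper_width: 0.0406
gripper_force: 0.0
```

>>> {"op": "send_rows", "data": {"moves": [{"slide": [0, 0, 0.0], "turn": 0, "gripper": 0.5}, {"slide": [0, 0, 0.06], "turn": 0, "gripper": 0.5}, {"slide": [0, 0, 0.13], "turn": 0, "gripper": 0.5}, {"slide": [0, 0, 0.2], "turn": 0, "gripper": 0.5}, {"slide": [0, 0, 0.255], "turn": 0, "gripper": 0.5}]}}

```text
time_s: 5.93
tcp_pos: [0.5216, -0.2667, 0.0699]
eef_rot: [179.9, 0.0, -100.2]
contact_force: [-1.3, 0.1, 0.7]
gripper_width: 0.0442
gripper_force: 0.0
```

>>> {"op": "send_rows", "data": {"moves": [{"slide": [0, 0, 0], "turn": 0, "gripper": 0.4}, {"slide": [0, 0, 0], "turn": 0, "gripper": 0.2}, {"slide": [0, 0, 0], "turn": 0, "gripper": 0.15}, {"slide": [0, 0, 0], "turn": 0, "gripper": 0.15}, {"slide": [0, 0, 0], "turn": 0, "gripper": 0.15}], "newtons": 15}}

```text
time_s: 6.35
tcp_pos: [0.5228, -0.267, 0.0724]
eef_rot: [-180.0, 0.0, -100.2]
contact_force: [0.8, -0.0, -1.8]
gripper_width: 0.0236
gripper_force: 15.0
```

>>> {"op": "send_rows", "data": {"moves": [{"slide": [0.043, 0, -0.01], "turn": 0, "gripper": 0.15}, {"slide": [0.086, 0, -0.015], "turn": 0, "gripper": 0.15}, {"slide": [0.129, 0, -0.015], "turn": 0, "gripper": 0.15}, {"slide": [0.173, 0, -0.012], "turn": 0, "gripper": 0.15}, {"slide": [0.215, 0, -0.006], "turn": 0, "gripper": 0.15}]}}

```text
time_s: 6.77
tcp_pos: [0.5167, -0.2995, 0.0729]
eef_rot: [-180.0, 0.0, -100.2]
contact_force: [-0.3, 2.7, -0.5]
gripper_width: 0.0234
gripper_force: 15.0
```

```bash
python3 - <<'E'
from plant import get_state, optics
import cv2
a=cv2.resize(optics.capture('scene')['img'][165:255,170:290],(800,600),interpolation=cv2.INTER_CUBIC)
cv2.imwrite('pics/i.png',a[:,:,::-1]);s=get_state();print(s['tcp_pos'],s['contact_force'],s['gripper_width'])
E
```

```text
[ 0.51655221 -0.30039543  0.07286915] [-1.04911827  0.3680657   0.24231974] 0.023454228278347176
```

View pics/i.png

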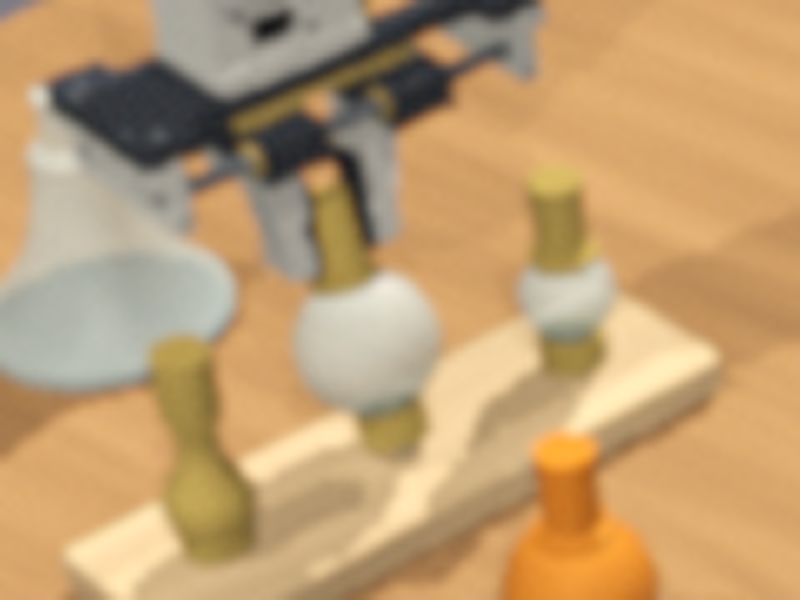

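The ball pivots in the fingers. Its neck leans away from the orange one, neck top (328,190), and its foot still stands on the board at (392,430). I'll continue the arc.

>>> {"op": "send_rows", "data": {"moves": [{"slide": [0.043, 0, 0.008], "turn": 0, "gripper": 0.15}, {"slide": [0.085, 0, 0.019], "turn": 0, "gripper": 0.15}, {"slide": [0.126, 0, 0.032], "turn": 0, "gripper": 0.15}, {"slide": [0.166, 0, 0.047], "turn": 0, "gripper": 0.15}, {"slide": [0.205, 0, 0.065], "turn": 0, "gripper": 0.15}]}}

```text
time_s: 7.23
tcp_pos: [0.5115, -0.3301, 0.0635]
eef_rot: [-180.0, -0.0, -100.2]
contact_force: [-0.8, -0.2, 3.3]
gripper_width: 0.0236
gripper_force: 15.0
```

>>> {"op": "send_rows", "data": {"moves": [{"slide": [0, 0, 0], "turn": 0, "gripper": 0.15}, {"slide": [0, 0, 0], "turn": 0, "gripper": 0.15}, {"slide": [0, 0, -0.05], "turn": 0, "gripper": 0.15}, {"slide": [0, 0, -0.15], "turn": 0, "gripper": 0.15}, {"slide": [0, 0, -0.3], "turn": 0, "gripper": 0.15}], "newtons": 45}}

```text
time_s: 7.65
tcp_pos: [0.5094, -0.3281, 0.1063]
eef_rot: [179.7, 0.1, -100.2]
contact_force: [0.5, 0.7, -2.7]
gripper_width: 0.0234
gripper_force: 45.0
```

>>> {"op": "send_rows", "data": {"moves": [{"slide": [0, 0, -0.2], "turn": 0, "gripper": 0.15}, {"slide": [0, 0, -0.4], "turn": 0, "gripper": 0.15}, {"slide": [0, 0, -0.6], "turn": 0, "gripper": 0.15}, {"slide": [0, 0, -0.8], "turn": 0, "gripper": 0.15}, {"slide": [0, 0, -1.0], "turn": 0, "gripper": 0.15}]}}

```text
time_s: 8.07
tcp_pos: [0.5107, -0.3286, 0.2594]
eef_rot: [179.9, 0.0, -100.2]
contact_force: [0.4, -0.2, -2.7]
gripper_width: 0.0231
gripper_force: 45.0
```

```bash
python3 - <<'E'
from plant import get_state, optics
import cv2
a=optics.capture('scene')['img']; 
cv2.imwrite('pics/j_full.png',a[:,:,::-1])
cv2.imwrite('pics/j.png',cv2.resize(a[90:240,150:350],(800,600),interpolation=cv2.INTER_CUBIC)[:,:,::-1]);s=get_state();print(s['tcp_pos'],s['eef_rot'],s['joints'],s['gripper_width'],s['gripper_force'])
E
```

```text
[ 0.51304844 -0.33043067  0.26657796] [-179.56303577   -0.17964922 -100.12565695] [-14.36078929  11.99537872  -1.6096439    0.15141628 -75.94598498
   4.19962348] 0.023045229573508384 44.99911844730377
```

View pics/j.png

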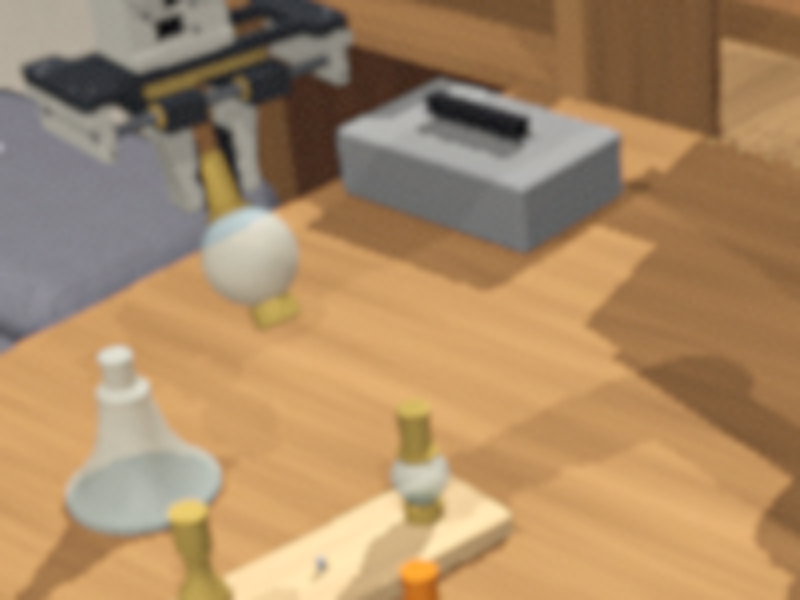

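The ball is lifted and tilted: neck top near (213,155), ball centre (250,256), foot (277,320). The neighbours are still upright in place. Next I'll measure the tilt and work out the way to the lens.

```bash
cat >> h.py <<'E'
def pr(c,P):
    f,cx,cy,o,a=CAM[c]; q=R.from_euler('xyz',a,degrees=True).inv().apply(P-np.array(o)); return (q[:2]/q[2]*f+[cx,cy])
E
python3 - <<'E'
from plant import get_state
from h import *
np.set_printoptions(precision=4,suppress=True)
s=get_state();p=np.array(s['tcp_pos']);yaw=np.radians(s['eef_rot'][2]);d=np.array([np.cos(yaw),np.sin(yaw),0])
print(s['tcp_pos'],s['time_s'])
g=p+[0,0,.0525]
for th in range(20,51,5):
    t=np.radians(th);a=np.array([0,0,np.cos(t)])+d*np.sin(t)
    q=[((pr('scene',g+a*k)-[150,90]+.5)*4).round(0) for k in(.011,-.059,-.105)]
    v=q[0]-q[2]; print(th,q,np.degrees(np.arctan2(-v[0],-v[1])).round(1))
E
```

```text
[ 0.513  -0.3304  0.2666] 8.1167
20 [array([199., 143.]), array([235., 247.]), array([259., 313.])] 19.4
25 [array([198., 143.]), array([239., 246.]), array([265., 312.])] 21.6
30 [array([198., 143.]), array([242., 245.]), array([271., 311.])] 23.5
35 [array([197., 143.]), array([246., 244.]), array([277., 309.])] 25.7
40 [array([197., 144.]), array([248., 241.]), array([282., 305.])] 27.8
45 [array([196., 144.]), array([251., 238.]), array([287., 300.])] 30.3
50 [array([196., 145.]), array([253., 235.]), array([291., 294.])] 32.5
```

```bash
python3 - <<'E'
from plant import get_state,optics
from h import *
import cv2
s=get_state();p=np.array(s['tcp_pos'])
c=lambda im,x,y,w,h:cv2.resize(im[y:y+h,x:x+w],(400,300),interpolation=cv2.INTER_CUBIC)
S=optics.capture('scene')['img'];T=optics.capture('top')['img'];W=optics.capture('wrist')['img']
u=pr('top',p+np.array([0,.04,0])).astype(int);x,y=u-[40,30];print(x,y)
np.savez('obs.npz',S=S,T=T,W=W)
g=np.vstack([np.hstack([c(S,170,115,80,60),c(T,x,y,80,60)]),np.hstack([c(W,0,0,640,480),c(W,220,200,200,150)])])
cv2.imwrite('pics/k.png',g[:,:,::-1]);s=get_state();print(s['tcp_pos'],s['eef_rot'],s['time_s'])
E
```

```text
425 197
[ 0.51140815 -0.32864225  0.25859266] [-1.79938247e+02  3.15930887e-02 -1.00169647e+02] 8.2667
```

View pics/k.png

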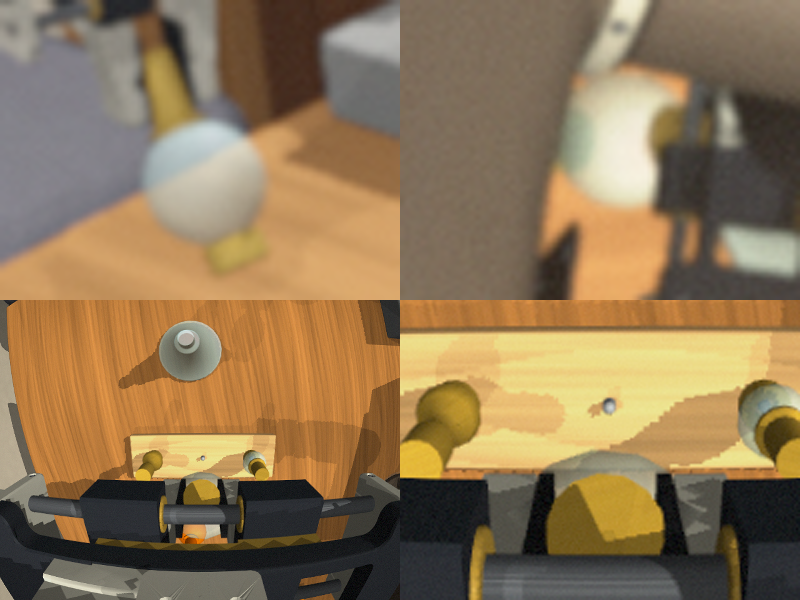

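The last picture shows the ball centre at scene panel (205,181) and foot rim centre (240,262), the ball in the top panel at about (621,139), and the bare pin on the board.

```bash
python3 - <<'E'
from h import *
np.set_printoptions(precision=4,suppress=True)
q=lambda X,Y,x,y:((X+.5)/5-.5+x,(Y+.5)/5-.5+y)
x,e=tri(q(621-400,139,425,197),q(205,181,170,115))
g=np.array([.5114,-.3287,.2586+.0525]);yaw=np.radians(-100.17);d=np.array([np.cos(yaw),np.sin(yaw),0])
v=g-x;print(x,e,v,np.linalg.norm(v),v@d,np.degrees(np.arctan2(v@d,v[2])))
xm=lambda th:x
for th in(20,25,30,35,40):
    t=np.radians(th);a=np.array([0,0,np.cos(t)])+d*np.sin(t)
    w=pr('scene',x-a*.046)-pr('scene',x); w2=pr('scene',x+a*.07)-pr('scene',x);print(th,w*5,np.degrees(np.arctan2(*w)),w2*5)
E
```

```text
[ 0.5192 -0.2977  0.2695] 0.00034339864604987085 [-0.0078 -0.031   0.0416] 0.052445131907080264 0.03188200898455913 37.477970745355435
20 [29.0381 83.3036] 19.217609538409775 [ -45.8305 -131.4773]
25 [32.6371 83.1753] 21.42450330596973 [ -51.1857 -130.4464]
30 [36.0081 82.4191] 23.6000139903571 [ -56.1038 -128.4164]
35 [39.1244 81.036 ] 25.771359832454785 [ -60.5509 -125.4155]
40 [41.9607 79.0311] 27.965575212763778 [ -64.4978 -121.4788]
```

Tilt is about 31°, within tolerance of 35°. Now over to the lens.

>>> {"op": "send_rows", "data": {"moves": [{"slide": [-0.07, 0.01, 0], "turn": 0, "gripper": 0.15}, {"slide": [-0.22, 0.03, 0], "turn": 0, "gripper": 0.15}, {"slide": [-0.42, 0.055, 0], "turn": 0, "gripper": 0.15}, {"slide": [-0.64, 0.08, 0], "turn": 0, "gripper": 0.15}, {"slide": [-0.86, 0.11, 0], "turn": 0, "gripper": 0.15}], "newtons": 55}}

```text
time_s: 8.68
tcp_pos: [0.5166, -0.1975, 0.2561]
eef_rot: [179.8, 0.0, -100.2]
contact_force: [1.8, -0.2, -2.7]
gripper_width: 0.0232
gripper_force: 55.0
```

>>> {"op": "send_rows", "data": {"moves": [{"slide": [-0.2, 0.025, 0], "turn": 0, "gripper": 0.15}, {"slide": [-0.4, 0.05, 0], "turn": 0, "gripper": 0.15}, {"slide": [-0.6, 0.075, 0], "turn": 0, "gripper": 0.15}, {"slide": [-0.8, 0.1, 0], "turn": 0, "gripper": 0.15}, {"slide": [-1.0, 0.13, 0], "turn": 0, "gripper": 0.15}]}}

```text
time_s: 9.1
tcp_pos: [0.5238, -0.0462, 0.2564]
eef_rot: [179.8, -0.0, -100.2]
contact_force: [1.0, -0.1, -2.0]
gripper_width: 0.023
gripper_force: 55.0
```

>>> {"op": "send_rows", "data": {"moves": [{"slide": [-0.2, 0.025, 0], "turn": 0, "gripper": 0.15}, {"slide": [-0.4, 0.05, 0], "turn": 0, "gripper": 0.15}, {"slide": [-0.6, 0.075, 0], "turn": 0, "gripper": 0.15}, {"slide": [-0.8, 0.1, 0], "turn": 0, "gripper": 0.15}, {"slide": [-1.0, 0.13, 0], "turn": 0, "gripper": 0.15}]}}

```text
time_s: 9.52
tcp_pos: [0.5311, 0.1046, 0.2564]
eef_rot: [179.8, -0.1, -100.2]
contact_force: [1.1, -0.8, -2.4]
gripper_width: 0.0233
gripper_force: 55.0
```

>>> {"op": "send_rows", "data": {"moves": [{"slide": [-0.2, 0.02, 0.01], "turn": 0.05, "gripper": 0.15}, {"slide": [-0.4, 0.04, 0.03], "turn": 0.11, "gripper": 0.15}, {"slide": [-0.6, 0.06, 0.05], "turn": 0.18, "gripper": 0.15}, {"slide": [-0.76, 0.08, 0.07], "turn": 0.25, "gripper": 0.15}, {"slide": [-0.84, 0.1, 0.087], "turn": 0.32, "gripper": 0.15}]}}

```text
time_s: 9.93
tcp_pos: [0.5387, 0.2322, 0.2425]
eef_rot: [179.9, -0.2, -129.2]
contact_force: [0.5, -0.5, -1.8]
gripper_width: 0.0232
gripper_force: 55.0
```

>>> {"op": "send_rows", "data": {"moves": [{"slide": [0, 0, 0], "turn": 0.07, "gripper": 0.15}, {"slide": [0, 0, 0], "turn": 0.14, "gripper": 0.15}, {"slide": [0, 0, 0], "turn": 0.21, "gripper": 0.15}, {"slide": [0, 0, 0], "turn": 0.28, "gripper": 0.15}, {"slide": [0, 0, 0], "turn": 0.35, "gripper": 0.15}]}}

```text
time_s: 10.35
tcp_pos: [0.5386, 0.2296, 0.243]
eef_rot: [-180.0, -0.2, -160.8]
contact_force: [0.6, 1.3, -2.9]
gripper_width: 0.0227
gripper_force: 55.0
```

>>> {"op": "send_rows", "data": {"moves": [{"slide": [0, 0, 0], "turn": 0.03, "gripper": 0.15}, {"slide": [0, 0, 0], "turn": 0.055, "gripper": 0.15}, {"slide": [0, 0, 0], "turn": 0.055, "gripper": 0.15}, {"slide": [0, 0, 0], "turn": 0.055, "gripper": 0.15}, {"slide": [0, 0, 0], "turn": 0.055, "gripper": 0.15}]}}

```text
time_s: 10.77
tcp_pos: [0.5394, 0.2296, 0.2442]
eef_rot: [-180.0, -0.1, -165.3]
contact_force: [-1.0, -0.6, -2.7]
gripper_width: 0.0229
gripper_force: 55.0
```

```bash
python3 - <<'E'
from plant import get_state,optics
from h import *
import cv2
np.set_printoptions(precision=4,suppress=True)
S=optics.capture('scene')['img'];T=optics.capture('top')['img']
s=get_state();g=np.array(s['tcp_pos'])+[0,0,.0525];yaw=np.radians(-165.3);d=np.array([np.cos(yaw),np.sin(yaw),0]);print(s['tcp_pos'],s['qd'])
for th in(25,30,35,40):
    t=np.radians(th);a=np.array([0,0,np.cos(t)])+d*np.sin(t)
    print(th,[pr(c,g+a*k).round(1).tolist() for c in('scene','top') for k in(.011,-.059,-.097,-.105)])
for c in('scene','top'):
    for n in('large_ball','large_ball_neck'): print(c,n,[(round(r['p'],2),np.round(r['location'],3).tolist()) for r in optics.look_for(c,n)])
# brass mask / ball circle near predicted spot
t=np.radians(32);a=np.array([0,0,np.cos(t)])+d*np.sin(t)
for c,I in(('scene',S),('top',T)):
    u=pr(c,g-a*.059).astype(int);x,y=u-45
    C=I[y:y+90,x:x+90];h=cv2.cvtColor(C,cv2.COLOR_RGB2HSV)
    m=((h[...,0]>=20)&(h[...,0]<=35)&(h[...,1]>90)).astype(np.uint8)
    n,l,st,ce=cv2.connectedComponentsWithStats(m)
    print(c,u,[(st[i][4],(ce[i]+[x,y]).round(1).tolist()) for i in range(1,n) if st[i][4]>12])
    G=cv2.resize(cv2.cvtColor(C,cv2.COLOR_RGB2GRAY),None,fx=4,fy=4,interpolation=cv2.INTER_CUBIC)
    r=32/1000*CAM[c][0]/np.linalg.norm(g-a*.059-np.array(CAM[c][3]))*4
    H=cv2.HoughCircles(G,cv2.HOUGH_GRADIENT,1,8,param1=80,param2=15,minRadius=int(r*.9),maxRadius=int(r*1.1))
    if H is not None: print('circ',[( (k[0]+.5)/4-.5+x,(k[1]+.5)/4-.5+y,k[2]/4) for k in H[0][:3]],r/4)
E
```

```text
[0.5397 0.2297 0.2446] [-0.067  -0.1484  0.2564  0.1049 -0.0989 -0.186 ]
25 [[385.6, 205.5], [379.6, 238.6], [376.4, 256.1], [375.7, 259.8], [239.9, 221.8], [240.3, 213.3], [240.5, 209.0], [240.5, 208.2]]
30 [[385.7, 205.5], [379.1, 239.0], [375.5, 256.9], [374.8, 260.6], [240.1, 222.2], [239.7, 211.3], [239.4, 205.9], [239.4, 204.7]]
35 [[385.8, 205.5], [378.6, 239.2], [374.8, 257.3], [374.0, 261.1], [240.2, 222.5], [239.0, 209.4], [238.4, 202.8], [238.3, 201.4]]
40 [[385.8, 205.5], [378.2, 239.1], [374.1, 257.3], [373.2, 261.2], [240.3, 222.9], [238.4, 207.6], [237.4, 199.8], [237.2, 198.2]]
scene large_ball [(0.95, [0.581, 0.248, 0.264]), (0.62, [0.584, -0.104, 0.063])]
scene large_ball_neck [(0.78, [0.582, 0.242, 0.261]), (0.74, [0.586, -0.103, 0.062]), (0.43, [0.572, 0.486, 0.054])]
top large_ball [(0.87, [0.566, -0.112, 0.064])]
top large_ball_neck [(0.96, [0.569, -0.114, 0.068])]
scene [378 239] [(np.int32(225), [383.8, 216.0]), (np.int32(112), [375.7, 257.7])]
top [239 210] []
```

```bash
python3 - <<'E'
from h import *
import cv2
C=np.load('obs.npz')['S'][100:180,165:245];h=cv2.cvtColor(C,cv2.COLOR_RGB2HSV)
m=((h[...,0]>=20)&(h[...,0]<=35)&(h[...,1]>90)).astype(np.uint8)
n,l,st,ce=cv2.connectedComponentsWithStats(m)
for i in range(1,n):
    if st[i][4]>12: print(st[i],ce[i]+[165,100])
g=np.array([.5114,-.3287,.3111]);y=np.radians(-100.17);d=np.array([np.cos(y),np.sin(y),0])
for th in(20,25,30,35,40):
    t=np.radians(th);a=np.array([0,0,np.cos(t)])+d*np.sin(t)
    p=[pr('scene',g+a*k) for k in(.011,-.024,-.059,-.097,-.105)];v=p[3]-p[1];print(th,np.round(p,1).tolist(),np.degrees(np.arctan2(*v)))
E
```

```text
[ 19   0  30  19 102] [197.11764706 106.30392157]
[ 34  25  10  17 117] [202.94017094 132.84615385]
[47 61 11  8 66] [216.86363636 164.34848485]
20 [[200.7, 128.0], [205.2, 141.0], [209.7, 153.8], [214.5, 167.4], [215.5, 170.2]] 19.307390626060954
25 [[200.5, 128.0], [205.6, 141.0], [210.6, 153.8], [216.0, 167.4], [217.1, 170.2]] 21.468713595168957
30 [[200.3, 128.0], [205.9, 140.9], [211.5, 153.5], [217.4, 167.0], [218.6, 169.9]] 23.611800227722377
35 [[200.2, 128.1], [206.3, 140.7], [212.3, 153.1], [218.7, 166.5], [220.0, 169.2]] 25.76345132730043
40 [[200.1, 128.3], [206.5, 140.4], [213.0, 152.5], [219.9, 165.6], [221.3, 168.3]] 27.95084972206955
```

The collar and neck centroids give a tilt of about 30.5° (4.5° off, limit 11.5°), and the foot is about 150 mm from the lens and centred. I'm handing it in.

```bash
python3 -c "
from plant import order,get_state
print(order.close_job()); print(get_state()['time_s'])"
```

```text
the job is handed in; nothing more can be done
None
the job is handed in; nothing more can be done
```

The large ball is held in the air about 15 cm from the tablet's lens, centred to within a few millimetres, its foot facing the lens to within about 5° by my camera estimate; the job is handed in, and no verdict came back.

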